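# Tip the draining tray with the lever jack and hold it

## Task

Three fresh cheeses are draining on the tilting tray and the last whey has to run off to the spout: slide the blue lever jack across the table, without picking it up, until its saddle stands right under the red lift foot at the tray's front, then push the jack's handle all the way down so that the foot seats in the saddle and the tray tips towards its spout. The jack has no catch, so finish while still holding the handle down; do not lift or push the tray itself, leave the cheeses standing on it, and do not knock over or shift the things around.

Things in the scene. Friction and masses are not known exactly. Their poses are not given: they have to be found in the camera images.
- jack: Blue lever jack, loose on the table, 0.88 kg. Origin: underside, on the saddle's axis; x points forward, away from the handle; z up. Base plate 84 wide, x -200 to +35, top at z 10. The ram's sleeve (40 across, top at z 50) stands at x 0 with the saddle above it; a pivot tower stands at x -65. The handle's pivot runs along y through (x -65, z 75).
- jack_saddle (a point): Centre of the jack saddle's cup floor: a steel cup 54 across with a black floor 44 across and a rim 4 high. 74 above the table when the handle is up; rises 34 straight up along the jack's z when the handle is pushed fully down.
- jack_tower (a point): Top centre of the jack's pivot tower, 94 above the table, 65 behind the saddle's axis: two blue upright plates, 44 wide over the outside (jack's y -22 to 22), 36 to 50 long along x, reaching down to the base: a good place to grip it across or push it. The handle's bar (12 wide) passes between them and rises to the rear.
- jack_grip (a point): On the upper face of the handle's black rubber grip (flat bar 28 wide, 18 thick, from 95 to 190 from the pivot); this point is 150 from the pivot along the bar. Handle up: the bar slopes up to the rear by 30 degrees (its end about 170 above the table). Fully down: it is level, upper face 84 above the table.
- jack_handle (a joint): Handle angle, rad: 0 = up (sprung, returns by itself when let go), 0.524 = fully down at its stop, bar level. Turns about the jack's y axis at the pivot, rear end going down. Pushing it down at jack_grip takes about 1.5 to 3 N empty and 3 to 6 N with the tray on the saddle.
- drain_stand: Fixed steel stand with hinged tray, and a bowl under its spout. Origin: on the table right under the lift foot; x points from the foot to the hinge and spout. Tray x 35 to 285, 280 wide, rim 131 high. Rails at y +-125 (22 wide) from x 45 back; the floor between them is open: the jack comes in from the -x side, its x axis along this x.
- lift_foot (a point): Centre of the lower end of the red lift foot, a round stud 20 across, 13 long, under a steel bracket (46 wide, out to stand's x -28, underside 97 high, a red disc on top over the foot). 84 above the table when the tray is down: 10 above the cup floor and 6 above the cup rim of the lowered jack.
- drain_tray (a joint): Tilt of the tray, rad: 0 = down on its rest posts, about 0.09 when the jack is fully up with the foot in its cup. It falls back when let go.
- tray_cheese_1: Ribbed fresh cheese, 80 across, 51 high, standing on the tray (front, stand's -y side); origin centre of its underside; z up.
- tray_cheese_2: Ribbed fresh cheese, 80 across, 51 high, standing on the tray (front, stand's +y side); origin centre of its underside; z up.
- tray_cheese_3: Ribbed fresh cheese, 80 across, 51 high, standing on the tray (middle, nearer the spout); origin centre of its underside; z up.
- kitchen_timer: Red and white kitchen timer, bystander, 62 across, 40 high; origin centre of its underside.
- salt_shaker: Steel salt dredger, bystander, 66 across, 96 high; origin centre of its underside.
- cheese_mould: White perforated cheese mould, bystander, 76 across, 66 high; origin centre of its underside.
Mind the look-alikes: they are no part of the job. Leave any green or pink look-alike of the tray_cheese_1 alone.

How it is judged:
On the way:
1. the jack stands with its saddle under the lift foot (within 12 mm in plan), handle still up and tray still down (horizontal distance between jack_saddle and lift_foot below 0.012 m and value of joint jack_handle below 0.15 rad and value of joint drain_tray below 0.012 rad and angle between jack's own z axis and vertical below 0.06 rad), for 0.2 s.
At the end, for the whole second after the job is handed in: Robot still presses the handle down (angle > 0.46 rad, > 1.5 N) and touches no tray; foot seated in the saddle (14 mm in plan, < 3.2 mm above its floor, > 2 N); tray at rest, tipped > 0.065 rad; jack level; cheeses standing on it (moved < 50 mm); timer, dredger, mould moved < 30 mm (value of joint jack_handle above 0.46 rad and value of joint drain_tray above 0.065 rad and velocity of joint drain_tray between -0.05 and 0.05 rad/s and horizontal distance between jack_saddle and lift_foot below 0.014 m and z of lift_foot in the frame of jack_saddle below 0.0032 m and angle between jack's own z axis and vertical below 0.08 rad and contact force between jack and drain_stand above 2 N and contact force between any of the fingers, the arm and jack above 1.5 N and contact force between each of the fingers, the arm and drain_stand below 0.5 N and angle between each of tray_cheese_1, tray_cheese_2, tray_cheese_3's own z axis and vertical below 0.25 rad and height (world z) of each of tray_cheese_1, tray_cheese_2, tray_cheese_3 above 0.095 m and distance of each of tray_cheese_1, tray_cheese_2, tray_cheese_3 from where it was at the start of the episode below 0.05 m and distance of each of kitchen_timer, salt_shaker, cheese_mould from where it was at the start of the episode below 0.03 m); the arm keeps its last pose, push and grip.
It fails at once if the timer, the salt dredger or the mould is shifted (30 mm) or knocked over (distance of any of kitchen_timer, salt_shaker, cheese_mould from where it was at the start of the episode above 0.03 m or angle between any of kitchen_timer, salt_shaker, cheese_mould's own z axis and vertical above 0.5 rad).
It fails at once if a cheese is tipped or slides off the tray (angle between any of tray_cheese_1, tray_cheese_2, tray_cheese_3's own z axis and vertical above 0.4 rad or height (world z) of any of tray_cheese_1, tray_cheese_2, tray_cheese_3 below 0.09 m).
It fails at once if the robot lifts or pushes the tray or its stand (over 10 N) (contact force between any of the fingers, the arm and drain_stand above 10 N).
It fails at once if the jack is picked up (30 mm off the table) (height (world z) of jack above 0.03 m).
It fails at once if the jack is tipped over (angle between jack's own z axis and vertical above 0.5 rad).
It also fails if it takes over 58 s, if anything falls off the work surface, if the arm or the gripper's body presses on something with over 40 N, if the wrist force passes 120 N, or if a joint passes its speed limit or range.

## Robot

A 7-joint arm with a two-finger parallel gripper is mounted at the origin on the work surface; the furniture and walls round the work are solid. World frame = base frame: x ahead of the robot, y to its left, z up, the work surface at z = 0. Lengths are in m, angles in rad, forces in N, time in s.
With the tool pointing down it reaches from about 0.35 to 0.9 m from the base axis. Payload 8.1 kg.
Tool frame: the origin (TCP) lies midway between the tips of the shut fingers; the grasp point (between the pads) lies 19 mm behind it; z points along the fingers, x is the direction in which the jaws open and shut, and the axes are right-handed (so a half turn about z gives the same grasp; the last joint's range is limited). The gripper opens to 85 mm and grips with 20 to 120 N. Pads are 22 mm wide; open, the fingers measure 114 mm over their backs; the gripper's body (76 mm by 85 mm) begins 54 mm behind the grasp point. The pads swing forward as they close: fully open they stand 13 mm farther back than shut.
Start: joints at [-1.392, 0.434, 0.025, 1.573, -0.012, 1.134, -0.075], TCP at [0.174, 0.6, 0.231] pointing down, gripper open.
Joint ranges: [-2.62, 2.62], [-0.44, 2.09], [-1.27, 1.32], [0.08, 2.57], [-1.32, 4.46], [0.12, 2], [-2.74, 2.74]. Speed limits (rad/s): [2.22, 2.22, 3.01, 3.01, 3.14, 3.14, 3.14].

## Interface

Orientations are given as a unit quaternion [x, y, z, w].
In Python, from station import ctrl, eyes gives the robot as it stands.
- The arm moves only by the shell command python3 -m crank 'ROWS' [OPENING]. ROWS is JSON, a list of rows, each an object of numbers: "x", "y", "z": the shift along the tool's x, y, z in cm; "ax", "ay", "az": the turn, a rotation vector about the tool's x, y, z in rad. A call has 1 to 8 rows; each row shifts and turns the pose as measured when the row begins, along the tool's axes as they then stand; what a row does not reach is not made up. A row lasts 1/8 s, in which the tool goes at most 62.5 mm and 10.7 degrees, less where a joint would pass 70% of its speed; a pose out of reach is approached as far as the arm can. A call with a gripper value outside its range is refused whole. OPENING is the opening in per cent of the stroke, from 0 (shut) to 100 (fully open), set as the call begins (- or left out, the last holds). The fingers move at their own pace and stop on an object; the grip force is fixed at half the most. Time passes only in rows, so rows that do not move let the fingers close. It gives the time, the measured TCP pose, the force and the opening at its end, in the units of the state.
- ctrl.sense(): the state, without advancing time (a new reading comes with each control period).
- eyes.snapshot(name): name is "side" or "top" or "wrist"; returns (picture, depth): 400x640x3 uint8, blue, green, red; 400x640 float32, m along the optical axis (not along the pixel's ray), 0 where there is no reading.
- eyes.camera_params(name): a dict with "mtx" (3x3 intrinsics, pixels), "R" (3x3) and "t" (3): a world point X has camera coordinates R X + t. Camera axes: x right, y down, z forward; pixel columns grow to the right and rows downward; lengths in m; the calibration is good to about 2 mm. The wrist camera is an equidistant fisheye: a pixel r from the principal point sees the ray r / f radians off the axis. A picture is of the moment at which its call begins: read the wrist's pose just before it. camera_params takes no time and is no camera call; for the wrist camera it gives the pose at the moment of the call.
- ctrl.finish_job(): hands the job in, once; it reports no verdict.
The state is a dict: "clock": time; "joint_pos": joint angles; "joint_velocities": joint speeds; "tau": joint torques, N m; "tcp_pos": TCP position; "tcp_rot": TCP orientation; "wrist_force": force on the tool from outside, world axes, zero at the start; "wrist_torque": the same for the moment, N m; "opening": opening from 0.0 (shut) to 1.0 (fully open).
Only numpy, scipy, OpenCV 4.12 (cv2) and the standard library are available. Lean on these libraries where they do the work, as an engineer would, in place of code of your own. Each camera call takes 0.05 s, during which the arm holds its last target.

## Working session

There is one attempt and no reset: what is moved stays moved. The work goes in short steps, Python scripts to look and compute and a shell command to move; the robot and the scene stay as the last step left them, time stands still between calls to the robot, and variables do not carry over. Pictures are saved under pics/ and viewed, and the job is handed in when it is done.

```bash
ls; mkdir -p pics; python3 - <<'E'
from station import ctrl, eyes
import cv2,numpy as np
s=ctrl.sense();print(s['clock'],s['tcp_pos'],s['tcp_rot'],s['opening'])
for n in ['side','top','wrist']:
    im,d=eyes.snapshot(n);cv2.imwrite(f'pics/{n}0.png',im);np.save(f'pics/{n}0.npy',d)
    p=eyes.camera_params(n);np.savez(f'pics/{n}0.npz',**p);print(n,p)
E
```

```text
pics
0.0 [0.17369212 0.59985825 0.23051999] [ 7.99424268e-01  6.00766365e-01 -5.88534850e-04  5.18561266e-04] 0.9983318632386073
side {'mtx': array([[447.98493891,   0.        , 322.91658402],
       [  0.        , 447.98493891, 199.13579409],
       [  0.        ,   0.        ,   1.        ]]), 'R': array([[ 0.94205354, -0.33459857, -0.02406107],
       [-0.14831138, -0.35108409, -0.9245235 ],
       [ 0.30089678,  0.87451916, -0.38036479]]), 't': array([-0.48972142,  0.167026  ,  1.19276529])}
top {'mtx': array([[379.34211486,   0.        , 322.54454906],
       [  0.        , 379.34211486, 203.02105882],
       [  0.        ,   0.        ,   1.        ]]), 'R': array([[ 0.00784343, -0.9998834 , -0.01310207],
       [-0.99129879, -0.00605308, -0.13149168],
       [ 0.13139704,  0.01401941, -0.99123069]]), 't': array([-0.03542686,  0.55143171,  1.33837698])}
wrist {'mtx': array([[309.70691629,   0.        , 318.67273659],
       [  0.        , 309.70691629, 204.79638741],
       [  0.        ,   0.        ,   1.        ]]), 'R': array([[ 0.27798909,  0.96058268, -0.00172816],
       [ 0.91596768, -0.26453489,  0.30170266],
       [ 0.28935319, -0.08545299, -0.9534005 ]]), 't': array([-0.62413241, -0.03927796,  0.37945996])}
```

View pics/side0.png

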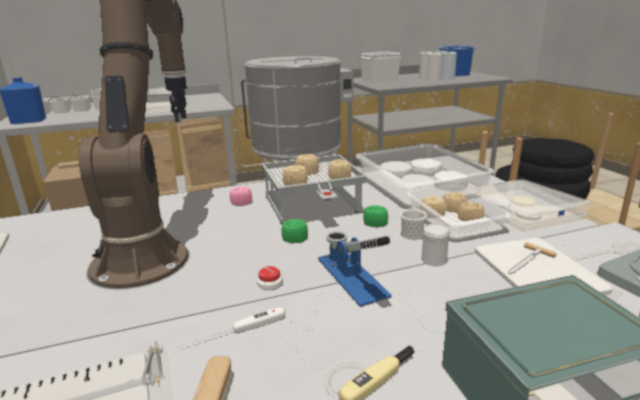

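View pics/top0.png

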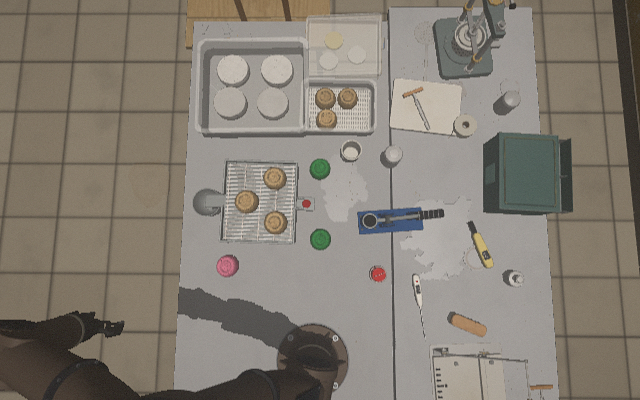

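View pics/wrist0.png

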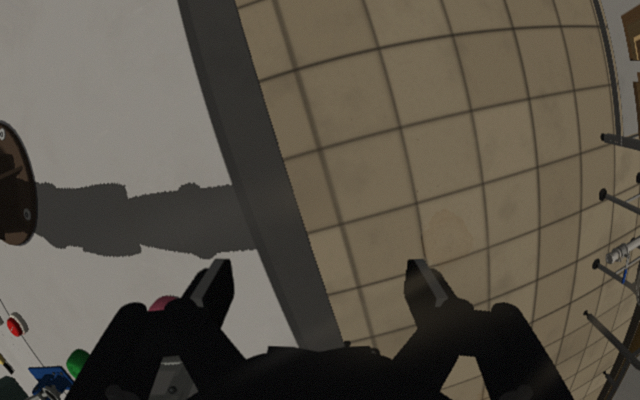

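```bash
python3 - <<'E'
import cv2
im=cv2.imread('pics/top0.png');c=im[130:290,190:470];cv2.imwrite('pics/top0c.png',cv2.resize(c,None,fx=2.85,fy=2.85,interpolation=cv2.INTER_CUBIC))
im=cv2.imread('pics/side0.png');c=im[140:310,220:460];cv2.imwrite('pics/side0c.png',cv2.resize(c,None,fx=3.3,fy=3.3,interpolation=cv2.INTER_CUBIC))
E
cat > h.py <<'E'
import numpy as np,cv2
def load(n):
    p=np.load(f'pics/{n}.npz');return p['mtx'],p['R'],p['t']
def ray(n,u,v):
    K,R,t=load(n);d=R.T@np.linalg.solve(K,[u,v,1.]);return -R.T@t,d
def atz(n,u,v,z):
    o,d=ray(n,u,v);return o+d*(z-o[2])/d[2]
def bydepth(n,u,v):
    D=np.load(f'pics/{n}.npy');o,d=ray(n,u,v);return o+d*D[int(round(v)),int(round(u))]
def proj(n,X):
    K,R,t=load(n);c=K@(R@np.asarray(X,float)+t);return c[:2]/c[2]
E
```

```text
(no output)
```

View pics/top0c.png

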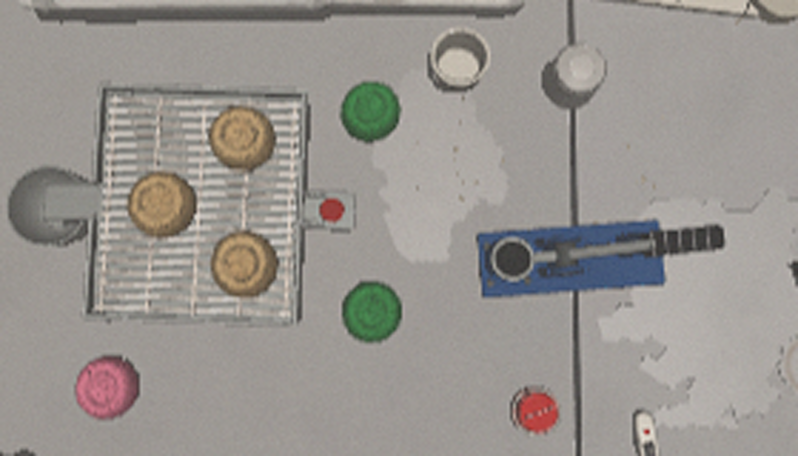

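View pics/side0c.png

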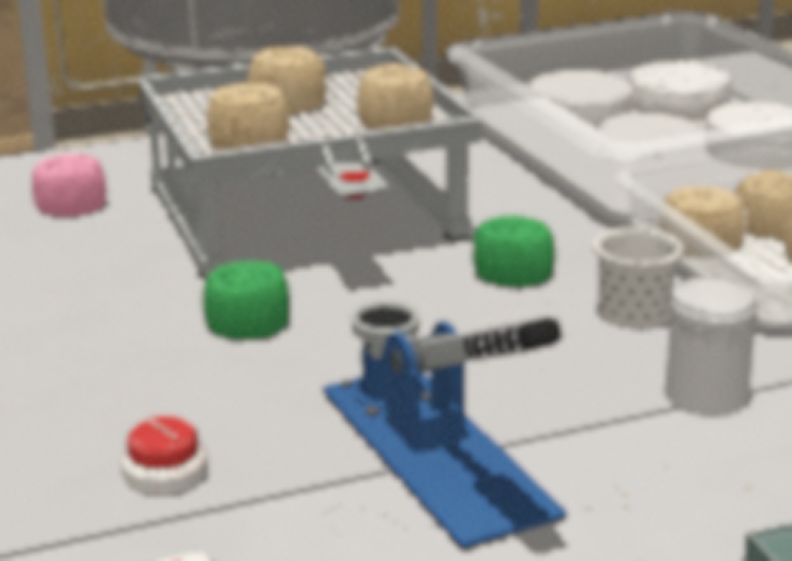

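The jack (saddle at about 370,221 in top), the red disc over the foot (307,204) and the tan cheeses on the tray are unambiguous. The green (320,168; 320,239) and pink (227,266) look-alikes stand beside the lane. Next I measure them.

```bash
python3 - <<'E'
from h import *
im=cv2.imread('pics/top0.png');hsv=cv2.cvtColor(im,cv2.COLOR_BGR2HSV)
D=np.load('pics/top0.npy')
def cent(mask,box):
    u0,v0,u1,v1=box;m=np.zeros_like(mask);m[v0:v1,u0:u1]=mask[v0:v1,u0:u1];ys,xs=np.nonzero(m);return xs.mean(),ys.mean(),len(xs),m
H,S,V=[hsv[...,i].astype(int) for i in range(3)]
red=(((H<8)|(H>172))&(S>130)).astype(np.uint8)
u,v,n,_=cent(red,(295,195,318,213));print('disc',u,v,n,bydepth('top0',u,v),atz('top0',u,v,.103))
print('disc side',)
blk=((V<60)).astype(np.uint8)
u,v,n,_=cent(blk,(362,212,379,230));print('saddle',u,v,n,bydepth('top0',u,v),atz('top0',u,v,.074))
blue=((H>100)&(H<125)&(S>120)).astype(np.uint8)
u,v,n,m=cent(blue,(350,195,440,245))
pts=[]
K,R,t=load('top0')
ys,xs=np.nonzero(m)
P=np.array([bydepth('top0',a,b) for a,b in zip(xs,ys)])
q=P[(P[:,2]<.025)]
r=cv2.minAreaRect(q[:,:2].astype(np.float32)*1000);print(r, cv2.boxPoints(r))
for nm,u,v in [('green1',320,168),('green2',320,239),('timer',377,274),('salt',394,154),('mould',350,151),('c1',275,223),('c2',275,177),('c3',246,202),('tw',388,219),('grip150',425,214)]:
    print(nm,bydepth('top0',u,v))
# tray corners
for u,v in [(227,161),(297,163),(294,243),(221,241)]: print('tray',atz('top0',u,v,.131),bydepth('top0',u,v))
s=cv2.imread('pics/side0.png');hs=cv2.cvtColor(s,cv2.COLOR_BGR2HSV);H,S,V=[hs[...,i].astype(int) for i in range(3)]
red=(((H<8)|(H>172))&(S>130))
ys,xs=np.nonzero(red[185:205,315:340]);print(xs+315,ys+185)
E
```

```text
disc 306.09090909090907 203.13636363636363 44 [0.54194761 0.02415512 0.10385607] [0.5420606  0.02420471 0.103     ]
disc side
saddle 370.7368421052632 220.21052631578948 19 [ 0.48696587 -0.20095989  0.07508626] [ 0.48706099 -0.20108309  0.074     ]
((492.596435546875, -278.5989990234375), (77.35913848876953, 230.23867797851562), 4.7706379890441895) [[ 444.4767  -167.09535]
 [ 463.62503 -396.53638]
 [ 540.7162  -390.10266]
 [ 521.5679  -160.66162]]
green1 [ 0.67992065 -0.02134852  0.04186636]
green2 [ 0.42150209 -0.02360907  0.04214085]
timer [ 0.30050265 -0.22489181  0.04293667]
salt [ 0.71685614 -0.28079916  0.10451322]
mould [ 0.75341003 -0.13293888  0.00837772]
c1 [0.46834252 0.12209822 0.15898434]
c2 [0.62212229 0.1259959  0.15787987]
c3 [0.53734107 0.22001101 0.15828304]
tw [ 0.49053338 -0.25931639  0.08689935]
grip150 [ 0.50196536 -0.370822    0.15159825]
tray [0.68262107 0.29627307 0.131     ] [0.68341359 0.29715602 0.12777548]
tray [0.67672237 0.05559232 0.131     ] [0.67797996 0.05603023 0.12578447]
tray [0.40429907 0.06103534 0.131     ] [0.40495348 0.06323762 0.10604728]
tray [0.40911369 0.3051415  0.131     ] [0.40896451 0.30374624 0.13596855]
[324 325 326 327 328 329 330 326 327 328] [193 193 193 193 193 193 193 194 194 194]
```

```bash
cat >> h.py <<'E'
from scipy.spatial.transform import Rotation as Ro
def go(s,target,adeg):
    """shift in tool cm and rotvec to reach target with tool x at yaw adeg, tool down"""
    R0=Ro.from_quat(s['tcp_rot']);a=np.radians(adeg)
    T=np.array([[np.cos(a),np.sin(a),0],[np.sin(a),-np.cos(a),0],[0,0,-1]])
    d=R0.inv().apply(np.array(target)-s['tcp_pos'])*100
    rv=(R0.inv()*Ro.from_matrix(T)).as_rotvec()
    return np.round(d,2),np.round(rv,4)
E
python3 -m crank '[{"z":-1,"az":0.172},{"z":-1,"az":0.172},{"z":-1,"az":0.172},{"z":-1,"az":0.172},{"z":-1,"az":0.172},{"z":-1,"az":0.172},{"z":-1,"az":0.172},{"z":-1}]' 100
python3 - <<'E'
from h import *
from station import ctrl
s=ctrl.sense();print(s['clock'],s['tcp_pos'],go(s,[.49,-.263,.25],4.8),s['wrist_force'])
E
```

```text
0.15 [0.17375175 0.59996851 0.23070591] (array([-74.1 ,  54.38,  -1.84]), array([8.0000e-04, 1.0000e-03, 1.2051e+00])) [ 0.80763091  0.0698023  -0.332168  ]$[0]: bad value
```

```bash
python3 -m crank '[{"x":0,"y":0,"z":-1,"ax":0,"ay":0,"az":0.17},{"x":0,"y":0,"z":-1,"ax":0,"ay":0,"az":0.17}]' 100; echo; python3 -m crank --help
```

```text
clock: 0.4
tcp_pos: [0.1737, 0.599, 0.2495]
tcp_rot: [0.892, 0.453, -0.002, 0.002]
wrist_force: [-0.3, 0.7, -0.7]
opening: 0.996
invalid input: not JSON, or not a number
```

All six keys are needed.

```bash
python3 -m crank '[{"x":0,"y":0,"z":-1,"ax":0,"ay":0,"az":0.17},{"x":0,"y":0,"z":-1,"ax":0,"ay":0,"az":0.17},{"x":0,"y":0,"z":-1,"ax":0,"ay":0,"az":0.17},{"x":0,"y":0,"z":-1,"ax":0,"ay":0,"az":0.17},{"x":0,"y":0,"z":-1,"ax":0,"ay":0,"az":0.17}]'
python3 - <<'E'
from h import *
from station import ctrl
s=ctrl.sense();print(s['clock'],s['tcp_pos'],go(s,[.46,.25,.30],4.8),go(s,[.49,-.263,.25],4.8),s['joint_pos'])
E
```

```text
clock: 1.02
tcp_pos: [0.1733, 0.5981, 0.2993]
tcp_rot: [1.0, 0.031, -0.001, 0.004]
wrist_force: [0.0, -0.4, 0.3]
opening: 0.999
1.025 [0.17330999 0.59810048 0.29934547] (array([26.48, 36.5 ,  0.16]), array([ 0.0079,  0.0027, -0.0225])) (array([26.35, 87.85,  5.57]), array([ 0.0079,  0.0027, -0.0225])) [-1.57979632  0.39550275  0.30238402  1.48622425 -0.11967687  1.28647516
 -1.20350382]
```

```bash
python3 -m crank '[{"x":3.5,"y":4.8,"z":0,"ax":0,"ay":0,"az":0},{"x":3.5,"y":4.8,"z":0,"ax":0,"ay":0,"az":0},{"x":3.5,"y":4.8,"z":0,"ax":0,"ay":0,"az":0},{"x":3.5,"y":4.8,"z":0,"ax":0,"ay":0,"az":0},{"x":3.5,"y":4.8,"z":0,"ax":0,"ay":0,"az":0},{"x":3.5,"y":4.8,"z":0,"ax":0,"ay":0,"az":0},{"x":3.5,"y":4.8,"z":0,"ax":0,"ay":0,"az":0},{"x":0,"y":5,"z":0,"ax":0,"ay":0,"az":0}]'
python3 - <<'E'
from h import *
from station import ctrl
s=ctrl.sense();print(s['clock'],s['tcp_pos'],go(s,[.49,-.263,.25],4.8),s['joint_pos'])
E
```

```text
clock: 2.02
tcp_pos: [0.4468, 0.2204, 0.3]
tcp_rot: [0.999, 0.033, -0.001, 0.004]
wrist_force: [-0.7, 0.5, -0.1]
opening: 1.0
2.025 [0.44675214 0.22038477 0.30003818] (array([ 1.11, 48.48,  5.39]), array([ 0.0081,  0.0027, -0.0171])) [-1.00062408  0.17450107  0.51395265  1.79527823 -0.08493434  1.20098848
 -0.39524419]
```

```bash
python3 -m crank '[{"x":0.1,"y":6,"z":0,"ax":0,"ay":0,"az":0},{"x":0.1,"y":6,"z":0,"ax":0,"ay":0,"az":0},{"x":0.1,"y":6,"z":0,"ax":0,"ay":0,"az":0},{"x":0.1,"y":6,"z":0,"ax":0,"ay":0,"az":0},{"x":0.1,"y":6,"z":0,"ax":0,"ay":0,"az":0},{"x":0.1,"y":6,"z":0,"ax":0,"ay":0,"az":0},{"x":0.1,"y":6,"z":0,"ax":0,"ay":0,"az":0},{"x":0.2,"y":5,"z":0,"ax":0.008,"ay":0,"az":-0.01}]'
python3 - <<'E'
from h import *
from station import ctrl,eyes
s=ctrl.sense();print(s['clock'],s['tcp_pos'],go(s,[.49,-.263,.25],4.8),s['joint_pos'],s['joint_velocities'])
p=eyes.camera_params('wrist');im,d=eyes.snapshot('wrist');cv2.imwrite('pics/wrist1.png',im);np.save('pics/wrist1.npy',d);np.savez('pics/wrist1.npz',**p)
E
```

```text
clock: 3.02
tcp_pos: [0.4865, -0.2623, 0.3037]
tcp_rot: [0.999, 0.04, -0.0, -0.001]
wrist_force: [0.9, 0.4, 0.2]
opening: 1.0
3.025 [ 0.48646423 -0.26226258  0.30374315] (array([0.35, 0.11, 5.37]), array([-0.0019,  0.0002, -0.0033])) [-0.2157806   0.31644972  0.82900322  1.68652172 -0.24581684  1.24801156
  0.74803361] [ 0.9712227   0.52111265  0.02532028 -0.53151118 -0.45764772  0.22963297
  1.13917725]
```

View pics/wrist1.png

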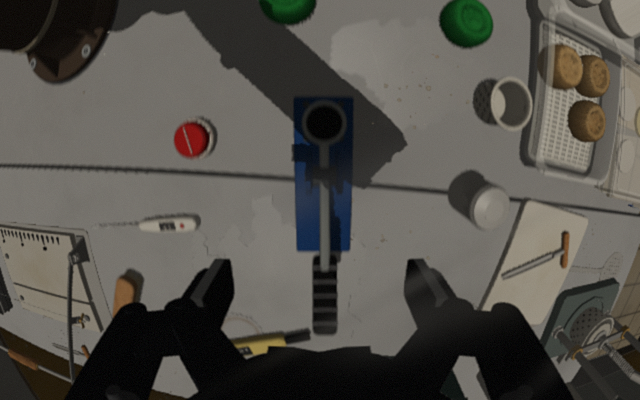

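```bash
cat >> h.py <<'E'
def fray(n,u,v):
    K,R,t=load(n);x=(u-K[0,2]);y=(v-K[1,2]);r=np.hypot(x,y);th=r/K[0,0]
    d=np.array([np.sin(th)*x/r,np.sin(th)*y/r,np.cos(th)]);return -R.T@t,R.T@d
def fatz(n,u,v,z):
    o,d=fray(n,u,v);return o+d*(z-o[2])/d[2]
E
python3 - <<'E'
from h import *
from station import ctrl,eyes
p=eyes.camera_params('wrist');im,d=eyes.snapshot('wrist');cv2.imwrite('pics/wrist2.png',im);np.savez('pics/wrist2.npz',**p)
s=ctrl.sense();print(s['clock'],s['tcp_pos'],np.abs(s['joint_velocities']).max())
cv2.imwrite('pics/wrist2c.png',cv2.resize(im[60:360,220:430],None,fx=2,fy=2,interpolation=cv2.INTER_CUBIC))
hsv=cv2.cvtColor(im,cv2.COLOR_BGR2HSV);H,S,V=[hsv[...,i].astype(int) for i in range(3)]
m=((V<50)&(S<120));m2=np.zeros_like(m);m2[95:150,300:350]=m[95:150,300:350]
n,l,st,c=cv2.connectedComponentsWithStats(m2.astype(np.uint8));
for i in range(1,n):
    if st[i,4]>100:print('saddle',c[i],st[i],fatz('wrist2',*c[i],.074))
bl=((H>100)&(H<125)&(S>120)).astype(np.uint8)
ys,xs=np.nonzero(bl[90:270,280:370]);r=cv2.minAreaRect(np.array([fatz('wrist2',a+280,b+90,.01)[:2]*1000 for a,b in zip(xs,ys)],np.float32));print(r)
E
```

```text
3.125 [ 0.4848607  -0.26704784  0.30387307] 0.1086180201814303
saddle [324.77090415 117.47790619] [ 302   95   47   55 1471] [ 0.48719403 -0.20216841  0.074     ]
((493.7113342285156, -279.654052734375), (81.1121597290039, 230.30738830566406), 4.50139045715332)
```

View pics/wrist2c.png

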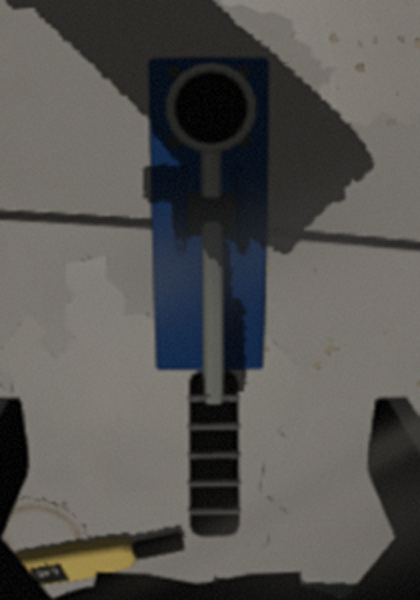

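```bash
python3 - <<'E'
from h import *
from station import ctrl
s=ctrl.sense();print(go(s,[.4922,-.266,.12],4.6))
E
python3 -m crank '[{"x":0.7,"y":0,"z":4,"ax":0,"ay":0,"az":0},{"x":0,"y":0,"z":5,"ax":0,"ay":0,"az":0},{"x":0,"y":0,"z":5,"ax":0,"ay":0,"az":0},{"x":0,"y":0,"z":4,"ax":0,"ay":0,"az":0},{"x":0,"y":0,"z":0,"ax":0,"ay":0,"az":0}]'
python3 - <<'E'
from h import *
from station import ctrl,eyes
s=ctrl.sense();print(s['clock'],s['tcp_pos'],go(s,[.4922,-.266,.058],4.6),s['wrist_force'])
im,d=eyes.snapshot('side');cv2.imwrite('pics/side3.png',im);
p=eyes.camera_params('wrist');im2,d=eyes.snapshot('wrist');cv2.imwrite('pics/wrist3.png',im2)
cv2.imwrite('pics/side3c.png',cv2.resize(im[100:300,220:460],None,fx=2.5,fy=2.5))
E
```

```text
(array([ 0.76, -0.08, 18.39]), array([ 0.0018,  0.0012, -0.0084]))
clock: 3.75
tcp_pos: [0.4925, -0.266, 0.1188]
tcp_rot: [0.999, 0.036, -0.0, 0.001]
wrist_force: [-1.1, -0.1, 1.1]
opening: 1.0
3.75 [ 0.49252749 -0.26598571  0.11883156] (array([-0.03, -0.01,  6.08]), array([ 0.001 ,  0.0007, -0.009 ])) [-1.14460353 -0.06955778  1.12470543]
```

View pics/side3c.png

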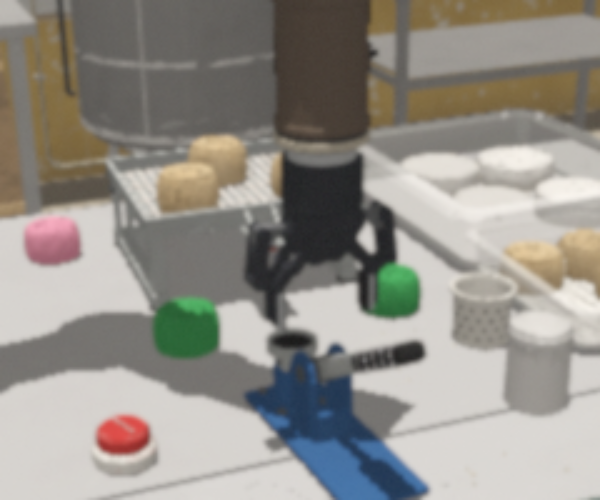

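View pics/wrist3.png

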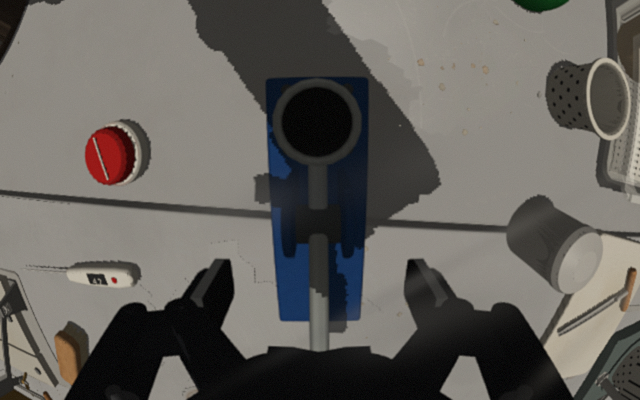

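The hand stands above the tower (wrist: tower at about 318,225, fingertips symmetric at 225 and 410). I'll lower it and grip.

```bash
python3 -m crank '[{"x":0,"y":0,"z":3,"ax":0,"ay":0,"az":0},{"x":0,"y":0,"z":3,"ax":0,"ay":0,"az":0},{"x":0,"y":0,"z":0,"ax":0,"ay":0,"az":0}]'
python3 -m crank '[{"x":0,"y":0,"z":0,"ax":0,"ay":0,"az":0},{"x":0,"y":0,"z":0,"ax":0,"ay":0,"az":0},{"x":0,"y":0,"z":0,"ax":0,"ay":0,"az":0},{"x":0,"y":0,"z":0,"ax":0,"ay":0,"az":0},{"x":0,"y":0,"z":0,"ax":0,"ay":0,"az":0},{"x":0,"y":0,"z":0,"ax":0,"ay":0,"az":0}]' 0
python3 - <<'E'
from h import *
from station import ctrl,eyes
s=ctrl.sense();print(s['clock'],s['tcp_pos'],s['wrist_force'],s['opening'])
p=eyes.camera_params('wrist');im2,d=eyes.snapshot('wrist');cv2.imwrite('pics/wrist4.png',im2);np.savez('pics/wrist4.npz',**p)
E
```

```text
clock: 4.22
tcp_pos: [0.5001, -0.2695, 0.0678]
tcp_rot: [0.999, 0.036, 0.008, 0.004]
wrist_force: [0.5, -0.1, 0.6]
opening: 0.999
clock: 4.97
tcp_pos: [0.5005, -0.2698, 0.0723]
tcp_rot: [0.999, 0.037, 0.009, 0.004]
wrist_force: [-0.9, -0.1, -9.3]
opening: 0.5
4.975 [ 0.50049035 -0.26980536  0.07229509] [-0.8555897  -0.12863241 -9.33081052] 0.49995456493594326
```

View pics/wrist4.png

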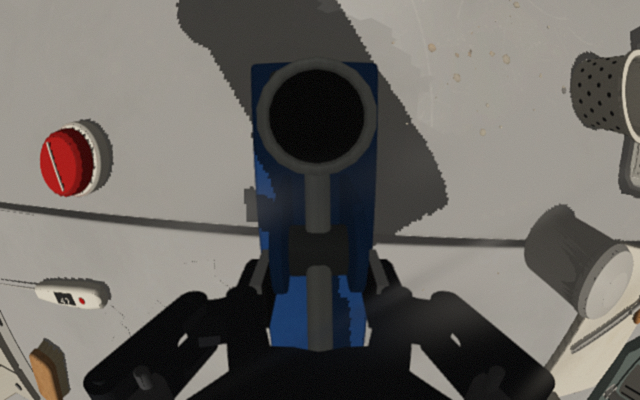

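```bash
python3 - <<'E'
from h import *
from station import ctrl,eyes
s=ctrl.sense();print(s['clock'],s['tcp_pos'],s['wrist_force'],s['wrist_torque'],s['joint_pos'],s['joint_velocities'],Ro.from_quat(s['tcp_rot']).as_matrix())
im,d=eyes.snapshot('side');cv2.imwrite('pics/side5c.png',cv2.resize(im[150:320,250:450],None,fx=4,fy=3.5))
E
```

```text
5.025 [ 0.50049348 -0.26980959  0.07226539] [-0.62508878  0.17202984 -8.47288535] [-0.0402731   0.05674941 -0.01703259] [-0.04913053  0.58714284  0.64889654  1.93736935 -0.50931291  0.76365127
  0.96384296] [ 0.0006725  -0.00112238 -0.00113138  0.00195102  0.00171416 -0.00098401
  0.00051146] [[ 0.99716296  0.07307164  0.01807097]
 [ 0.07321123 -0.99729056 -0.00718653]
 [ 0.01749687  0.00848914 -0.99981088]]
```

View pics/side5c.png

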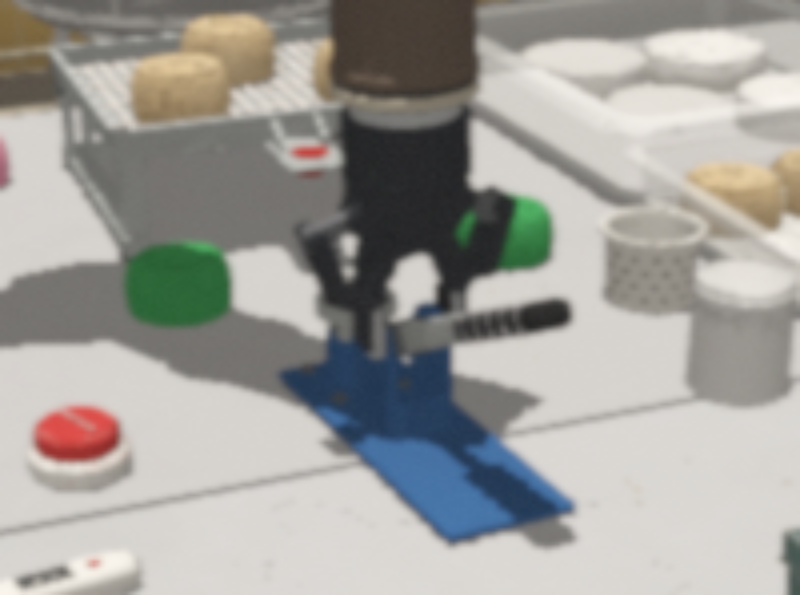

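```bash
python3 -m crank '[{"x":0,"y":0,"z":0.2,"ax":0,"ay":0,"az":0},{"x":0,"y":0,"z":0.2,"ax":0,"ay":0,"az":0},{"x":0,"y":0,"z":0,"ax":0,"ay":0,"az":0}]'
python3 - <<'E'
from h import *
from station import ctrl,eyes
s=ctrl.sense();print(s['clock'],s['tcp_pos'],s['wrist_force'],s['wrist_torque'])
p=eyes.camera_params('wrist');im,d=eyes.snapshot('wrist');cv2.imwrite('pics/wrist6.png',im);np.savez('pics/wrist6.npz',**p)
p=eyes.camera_params('top');im,d=eyes.snapshot('top');cv2.imwrite('pics/top6.png',im);np.savez('pics/top6.npz',**p);np.save('pics/top6.npy',d)
E
```

```text
clock: 5.45
tcp_pos: [0.5005, -0.2701, 0.0725]
tcp_rot: [0.999, 0.036, 0.01, 0.003]
wrist_force: [0.2, -0.8, -8.6]
opening: 0.504
5.45 [ 0.50048689 -0.27009555  0.07247595] [ 0.19178816 -0.84942932 -8.63289223] [-0.07635729 -0.03420869 -0.05527998]
```

View pics/wrist6.png

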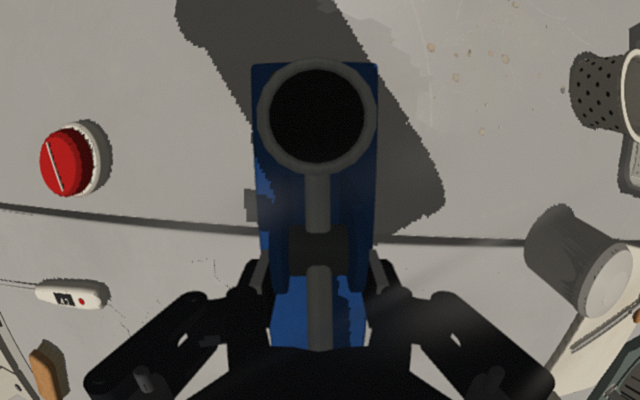

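View pics/top6.png

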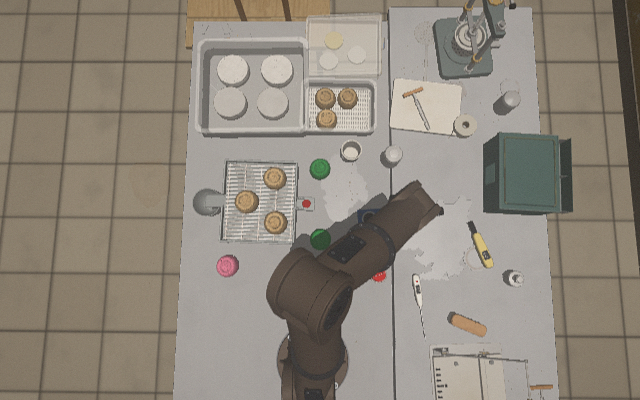

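```bash
python3 - <<'E'
from h import *
from station import ctrl,eyes
s=ctrl.sense();print(s['tau'],s['joint_pos'])
im,d=eyes.snapshot('side');cv2.imwrite('pics/side6.png',im)
E
```

```text
[ 2.61883093e-01 -6.24257255e+01  1.18940967e+01 -2.33396959e+01
 -3.54702473e-01 -4.37351866e-01 -3.31539998e-02] [-0.04478958  0.58657441  0.64626361  1.9379974  -0.51265424  0.76293087
  0.96761477]
```

View pics/side6.png

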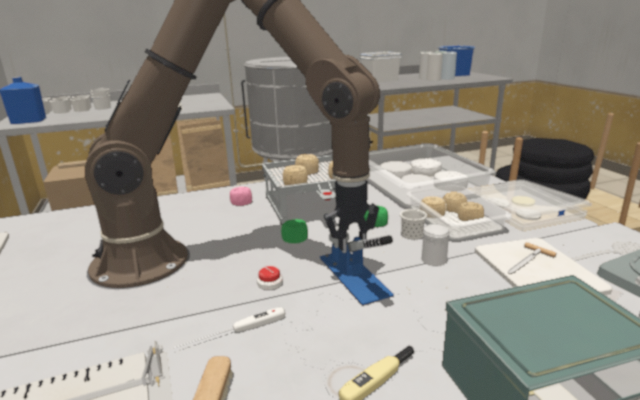

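```bash
python3 -m crank '[{"x":0,"y":0,"z":0.6,"ax":0,"ay":0,"az":0}]'; python3 -m crank '[{"x":0,"y":0,"z":0,"ax":0,"ay":0,"az":0}]'; python3 - <<'E'
from h import *
from station import ctrl,eyes
s=ctrl.sense();print(s['tau'],s['joint_pos'],s['tcp_pos'],Ro.from_quat(s['tcp_rot']).as_matrix()[:,2])
E
```

```text
clock: 5.72
tcp_pos: [0.5001, -0.2707, 0.0698]
tcp_rot: [0.999, 0.036, 0.011, 0.002]
wrist_force: [-23.6, 12.1, 58.0]
opening: 0.5
clock: 5.85
tcp_pos: [0.5002, -0.271, 0.0705]
tcp_rot: [0.999, 0.036, 0.011, 0.002]
wrist_force: [0.2, -0.0, -9.9]
opening: 0.5
[ 3.68662616e-01 -6.58911252e+01  1.32298288e+01 -2.40180391e+01
 -2.63194798e-02  1.10877121e-01  7.94577249e-02] [-0.03860298  0.58803912  0.64223091  1.9390631  -0.51749382  0.7595355
  0.97375873] [ 0.50022093 -0.27104516  0.07047347] [ 0.02257638 -0.00254895 -0.99974187]
```

```bash
python3 - <<'E'
from h import *
from station import ctrl,eyes
p=eyes.camera_params('wrist');im,d=eyes.snapshot('wrist');cv2.imwrite('pics/wrist7.png',im);np.savez('pics/wrist7.npz',**p)
R=p['R'];print('cam pos',-R.T@p['t'])
hsv=cv2.cvtColor(im,cv2.COLOR_BGR2HSV);H,S,V=[hsv[...,i].astype(int) for i in range(3)]
cv2.imwrite('pics/wrist7c.png',cv2.resize(im[40:300,220:420],None,fx=2.3,fy=2.3,interpolation=cv2.INTER_CUBIC))
m=((V<38)&(S<120)).astype(np.uint8)*255
m[:50]=0;m[180:]=0;m[:,:250]=0;m[:,385:]=0
m=cv2.morphologyEx(m,cv2.MORPH_OPEN,np.ones((9,9)))
n,l,st,c=cv2.connectedComponentsWithStats(m)
for i in range(1,n): print(st[i],c[i],fatz('wrist7',*c[i],.074), 'diam est', fatz('wrist7',st[i][0],c[i][1],.074)[:2]-fatz('wrist7',st[i][0]+st[i][2],c[i][1],.074)[:2])
bl=((H>100)&(H<125)&(S>120)).astype(np.uint8)
# front edge corners of plate: print
for u,v in [(251,64),(377,64)]: print(fatz('wrist7',u,v,.01))
ti=np.array([70,160])
print('timer',fatz('wrist7',66,162,.04))
E
```

```text
cam pos [ 0.49139242 -0.19383464  0.21194896]
[324 149  10  11 110] [328.5 154. ] [ 0.50035589 -0.21364459  0.074     ] diam est [-0.00448491 -0.00032475]
[ 0.45029689 -0.16614784  0.01      ]
[ 0.53136095 -0.16041096  0.01      ]
timer [ 0.31846538 -0.22849183  0.04      ]
```

View pics/wrist7c.png

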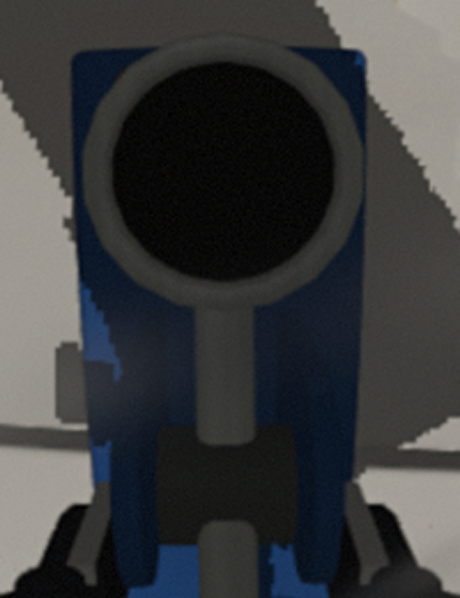

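```bash
python3 - <<'E'
from h import *
from station import ctrl
s=ctrl.sense()
S=fatz('wrist7',317,114,.074);print(S, s['tcp_pos'])
im=cv2.imread('pics/wrist7.png',0)
d=Ro.from_quat(s['tcp_rot']).inv().apply(S-s['tcp_pos']);print('saddle in tool',d)
E
```

```text
[ 0.49393071 -0.19608573  0.074     ] [ 0.5002256  -0.27109918  0.07034575]
saddle in tool [-0.0008236  -0.07525518 -0.003997  ]
```

```bash
python3 -m crank '[{"x":0.3,"y":-1,"z":0.1,"ax":0,"ay":0,"az":0.012},{"x":0.6,"y":-2,"z":0.1,"ax":0,"ay":0,"az":0.013},{"x":0.6,"y":-2,"z":0.05,"ax":0,"ay":0,"az":0.013},{"x":0.6,"y":-2,"z":0.05,"ax":0,"ay":0,"az":0.013}]'; python3 - <<'E'
from h import *
from station import ctrl,eyes
s=ctrl.sense();print(s['clock'],s['tcp_pos'],s['opening'],go(s,[.541,-.09,.0705],-1.4))
E
```

```text
clock: 6.4
tcp_pos: [0.5198, -0.2092, 0.0697]
tcp_rot: [1.0, 0.005, 0.014, 0.009]
wrist_force: [-2.5, -7.2, 6.2]
opening: 0.501
6.4 [ 0.51983856 -0.20919893  0.06968601] 0.5011090905837037 (array([  2.24, -11.9 ,  -0.24]), array([ 0.0183, -0.0283,  0.0344]))
```

```bash
python3 -m crank '[{"x":0.4,"y":-2.1,"z":0.05,"ax":0,"ay":0,"az":0.008},{"x":0.4,"y":-2.1,"z":0.05,"ax":0,"ay":0,"az":0.008},{"x":0.4,"y":-2.1,"z":0.05,"ax":0,"ay":0,"az":0.006},{"x":0.4,"y":-2.1,"z":0.05,"ax":0,"ay":0,"az":0.006},{"x":0.3,"y":-2,"z":0.05,"ax":0,"ay":0,"az":0.006},{"x":0,"y":0,"z":0.05,"ax":0,"ay":0,"az":0}]'; python3 - <<'E'
from h import *
from station import ctrl,eyes
s=ctrl.sense();print(s['clock'],s['tcp_pos'],s['opening'],go(s,[.541,-.0513,.0705],-1.4))
p=eyes.camera_params('wrist');im,d=eyes.snapshot('wrist');cv2.imwrite('pics/wrist8.png',im);np.savez('pics/wrist8.npz',**p);np.save('pics/wrist8.npy',d)
p=eyes.camera_params('side');im,d=eyes.snapshot('side');cv2.imwrite('pics/side8.png',im);np.savez('pics/side8.npz',**p);np.save('pics/side8.npy',d)
cv2.imwrite('pics/side8c.png',cv2.resize(im[150:320,230:430],None,fx=4,fy=3.5))
E
```

```text
clock: 7.15
tcp_pos: [0.546, -0.1124, 0.07]
tcp_rot: [1.0, -0.016, 0.02, 0.018]
wrist_force: [-3.9, 8.9, 12.3]
opening: 0.504
7.15 [ 0.54600985 -0.11244113  0.07003298] 0.5043736464351178 (array([-0.69, -6.09, -0.29]), array([ 0.035 , -0.0412, -0.0073]))
```

View pics/wrist8.png

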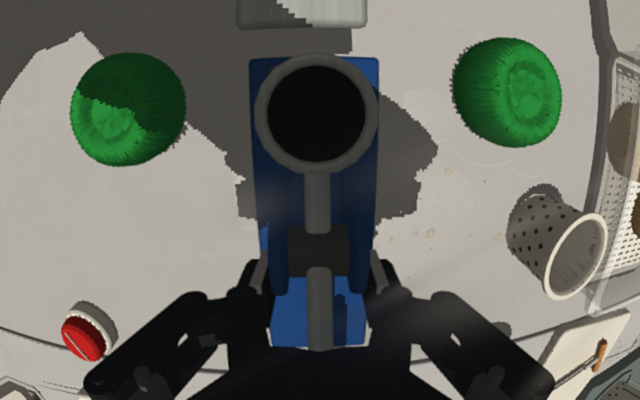

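View pics/side8c.png

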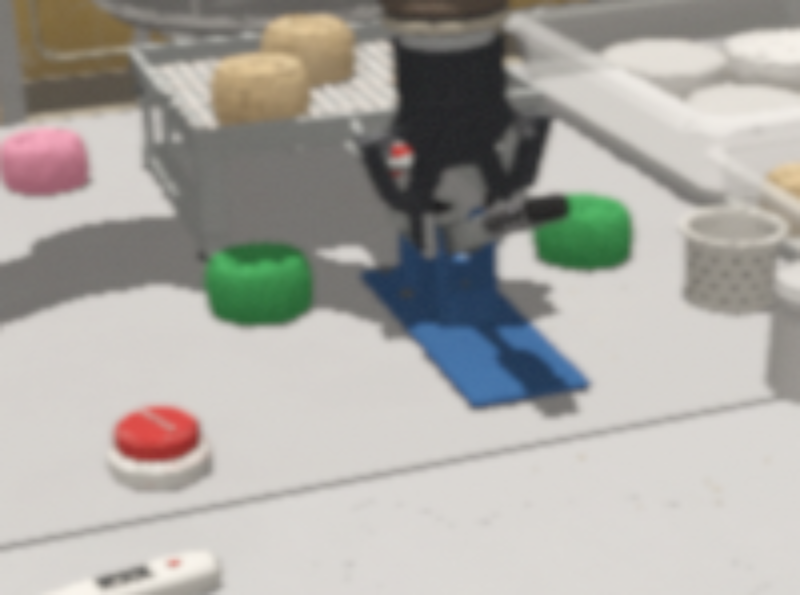

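```bash
python3 -m crank '[{"x":0,"y":0,"z":0.05,"ax":0.012,"ay":-0.011,"az":-0.004},{"x":0,"y":0,"z":0.05,"ax":0.012,"ay":-0.011,"az":-0.003},{"x":0,"y":0,"z":0,"ax":0,"ay":0,"az":0}]'; python3 - <<'E'
from h import *
from station import ctrl,eyes
s=ctrl.sense();print(s['clock'],s['tcp_pos'],s['wrist_force'],go(s,[.541,-.0513,.0705],-1.4))
p=eyes.camera_params('wrist');im,d=eyes.snapshot('wrist');cv2.imwrite('pics/wrist9.png',im);np.savez('pics/wrist9.npz',**p);np.save('pics/wrist9.npy',d)
cv2.imwrite('pics/wrist9c.png',cv2.resize(im[0:200,200:440],None,fx=3,fy=3,interpolation=cv2.INTER_CUBIC))
for u,v in [(316,113),(316,80),(302,10),(280,40)]: print(d[v,u])
E
```

```text
clock: 7.62
tcp_pos: [0.5471, -0.1116, 0.0696]
tcp_rot: [1.0, -0.012, 0.01, 0.005]
wrist_force: [-4.3, -0.0, 5.5]
opening: 0.503
7.625 [ 0.54714493 -0.11158432  0.06957477] [-4.28279209 -0.01368211  5.47827829] (array([-0.76, -6.01, -0.17]), array([ 0.0097, -0.0196, -0.0001]))
0.13053323
0.12546445
0.09264162
0.18610996
```

View pics/wrist9c.png

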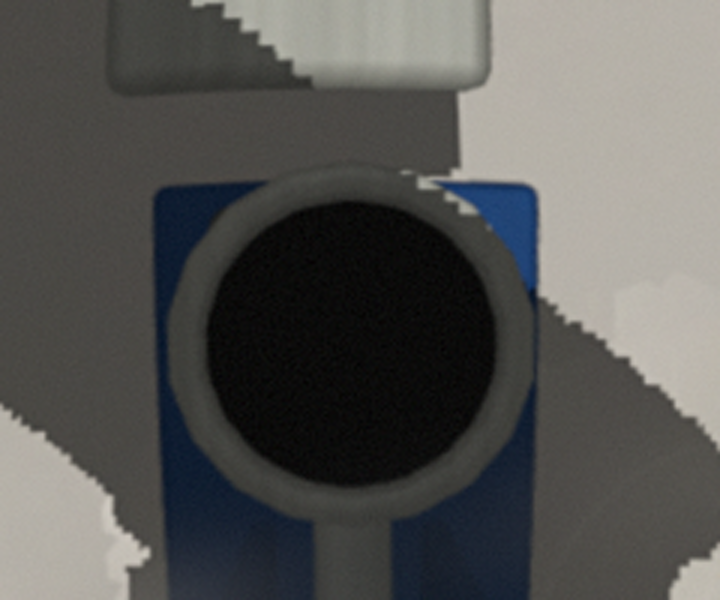

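```bash
python3 - <<'E'
from h import *
for z in (.097,.101):
    a=fatz('wrist9',236,31,z);b=fatz('wrist9',363.3,29.3,z);print(a,b,np.linalg.norm(a-b),(a+b)/2)
S=fatz('wrist9',317.3,114.7,.074);print('S',S)
a=fatz('wrist9',200+153/3,184/3,.01);b=fatz('wrist9',200+538/3,184/3,.01);print('front edge',a,b,(a+b)/2,np.degrees(np.arctan2(b[1]-a[1],b[0]-a[0])))
# rim points
for u,v in [(200+168/3,344/3),(200+534/3,344/3),(317,162/3),(317,524/3)]: print(fatz('wrist9',u,v,.078))
E
```

```text
[ 0.51896149 -0.0026562   0.097     ] [ 0.56531979 -0.00398008  0.097     ] 0.046377196502906476 [ 0.54214064 -0.00331814  0.097     ]
[ 0.51991945 -0.00372878  0.101     ] [ 0.5646459  -0.00500606  0.101     ] 0.044744682793026916 [ 0.54228268 -0.00436742  0.101     ]
S [ 0.54821176 -0.03664112  0.074     ]
front edge [ 0.50768914 -0.00113627  0.01      ] [ 0.5898654  -0.00316966  0.01      ] [ 0.54877727 -0.00215297  0.01      ] -1.4174488662516915
[ 0.52203089 -0.03535309  0.078     ]
[ 0.57419569 -0.03669542  0.078     ]
[ 0.54866886 -0.01032205  0.078     ]
[ 0.5473654  -0.06268281  0.078     ]
```

```bash
python3 -m crank '[{"x":-0.15,"y":-0.9,"z":0.05,"ax":0.004,"ay":-0.003,"az":0},{"x":-0.15,"y":-0.9,"z":0.05,"ax":0.004,"ay":-0.003,"az":0},{"x":-0.15,"y":-0.9,"z":0.05,"ax":0.004,"ay":-0.003,"az":0},{"x":-0.15,"y":-0.9,"z":0.05,"ax":0.004,"ay":-0.003,"az":0},{"x":-0.15,"y":-0.9,"z":0.05,"ax":0.004,"ay":-0.003,"az":0},{"x":0,"y":0,"z":0,"ax":0,"ay":0,"az":0}]'; python3 - <<'E'
from h import *
from station import ctrl,eyes
s=ctrl.sense();print(s['clock'],s['tcp_pos'],s['wrist_force'],go(s,[.541,-.0513,.0705],-1.4))
p=eyes.camera_params('wrist');im,d=eyes.snapshot('wrist');cv2.imwrite('pics/wrist10.png',im);np.savez('pics/wrist10.npz',**p);np.save('pics/wrist10.npy',d)
cv2.imwrite('pics/wrist10c.png',cv2.resize(im[0:200,200:440],None,fx=3,fy=3,interpolation=cv2.INTER_CUBIC))
E
```

```text
clock: 8.43
tcp_pos: [0.5476, -0.0756, 0.0696]
tcp_rot: [1.0, -0.018, 0.009, 0.001]
wrist_force: [-3.6, 5.0, 5.7]
opening: 0.503
8.425 [ 0.5475964  -0.07560663  0.06957137] [-3.63078489  5.02603643  5.67244979] (array([-0.74, -2.41, -0.11]), array([ 0.0027, -0.0188, -0.0111]))
```

View pics/wrist10c.png

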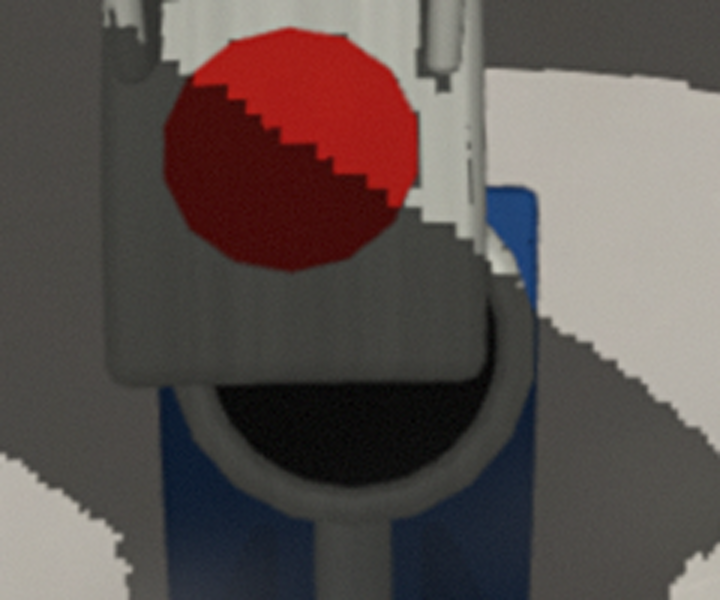

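```bash
python3 - <<'E'
from h import *
D=fatz('wrist10',200+291/3,149/3,.104);S=fatz('wrist10',317.3,114.7,.074);print(D,S,D-S)
a=np.radians(-1.9);print('tool x',(D-S)[:2]@[np.cos(a),np.sin(a)],'tool y',(D-S)[:2]@[np.sin(a),-np.cos(a)])
E
python3 -m crank '[{"x":-0.4,"y":-0.6,"z":0.05,"ax":0.003,"ay":-0.005,"az":-0.004},{"x":-0.4,"y":-0.6,"z":0.05,"ax":0.003,"ay":-0.005,"az":-0.004},{"x":0,"y":0,"z":0,"ax":0,"ay":0,"az":0}]'; python3 - <<'E'
from h import *
from station import ctrl,eyes
s=ctrl.sense();print(s['clock'],s['tcp_pos'],s['wrist_force'],go(s,[.541,-.0513,.0705],-1.4))
p=eyes.camera_params('wrist');im,d=eyes.snapshot('wrist');cv2.imwrite('pics/wrist11.png',im);np.savez('pics/wrist11.npz',**p);np.save('pics/wrist11.npy',d)
cv2.imwrite('pics/wrist11c.png',cv2.resize(im[0:200,200:440],None,fx=3,fy=3,interpolation=cv2.INTER_CUBIC))
E
```

```text
[0.54303755 0.02289908 0.104     ] [ 0.54951058 -0.00072234  0.074     ] [-0.00647303  0.02362142  0.03      ]
tool x -0.0072526458143312746 tool y -0.023393822582628485
clock: 8.85
tcp_pos: [0.5435, -0.0655, 0.0697]
tcp_rot: [1.0, -0.015, 0.008, 0.0]
wrist_force: [-4.0, 2.7, 5.6]
opening: 0.501
8.85 [ 0.5435187  -0.06549179  0.06967445] [-4.02158069  2.71243848  5.56573678] (array([-0.29, -1.41, -0.09]), array([ 0.0004, -0.0157, -0.0055]))
```

View pics/wrist11c.png

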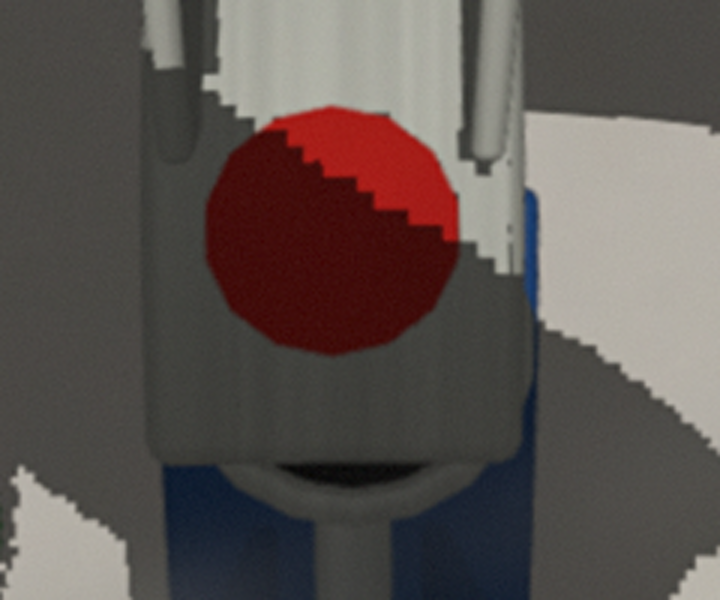

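```bash
python3 - <<'E'
from h import *
D=fatz('wrist11',200+332/3,231/3,.104);S=fatz('wrist11',317.3,114.7,.074);print(D,S,D-S)
E
python3 -m crank '[{"x":-0.3,"y":-0.8,"z":0.05,"ax":0.002,"ay":-0.005,"az":-0.003},{"x":-0.3,"y":-0.8,"z":0.05,"ax":0.002,"ay":-0.005,"az":-0.003},{"x":0,"y":0,"z":0,"ax":0,"ay":0,"az":0}]'; python3 - <<'E'
from h import *
from station import ctrl,eyes
s=ctrl.sense();print(s['clock'],s['tcp_pos'],s['wrist_force'],go(s,[.541,-.0513,.0705],-1.4))
p=eyes.camera_params('wrist');im,d=eyes.snapshot('wrist');cv2.imwrite('pics/wrist12.png',im);np.savez('pics/wrist12.npz',**p);np.save('pics/wrist12.npy',d)
cv2.imwrite('pics/wrist12c.png',cv2.resize(im[0:200,200:440],None,fx=3,fy=3,interpolation=cv2.INTER_CUBIC))
im,d=eyes.snapshot('side')
cv2.imwrite('pics/side12c.png',cv2.resize(im[150:320,230:430],None,fx=4,fy=3.5))
E
```

```text
[0.54285695 0.02305442 0.104     ] [0.54504341 0.00937123 0.074     ] [-0.00218646  0.01368318  0.03      ]
clock: 9.28
tcp_pos: [0.5408, -0.0519, 0.0698]
tcp_rot: [1.0, -0.014, 0.006, 0.0]
wrist_force: [-2.8, 2.9, 4.5]
opening: 0.501
9.275 [ 0.54076047 -0.05185105  0.06979539] [-2.75983145  2.91339817  4.51002006] (array([ 0.02, -0.06, -0.07]), array([ 0.0001, -0.0115, -0.0029]))
```

View pics/wrist12c.png

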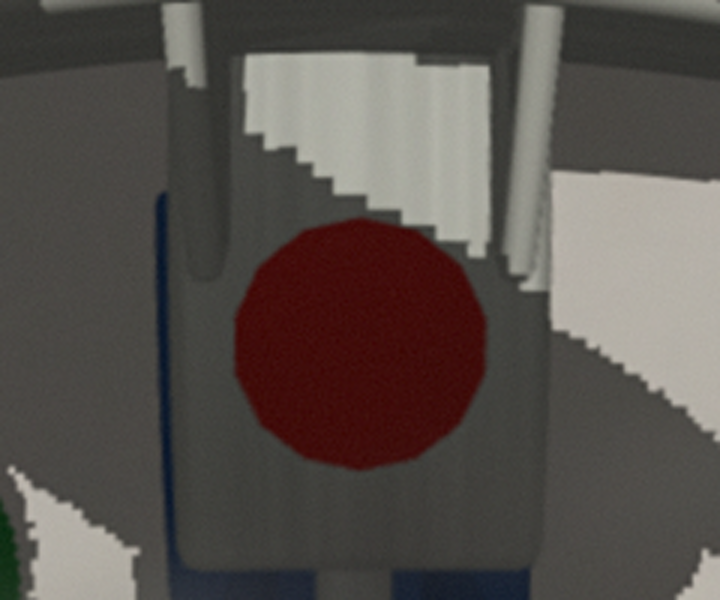

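View pics/side12c.png

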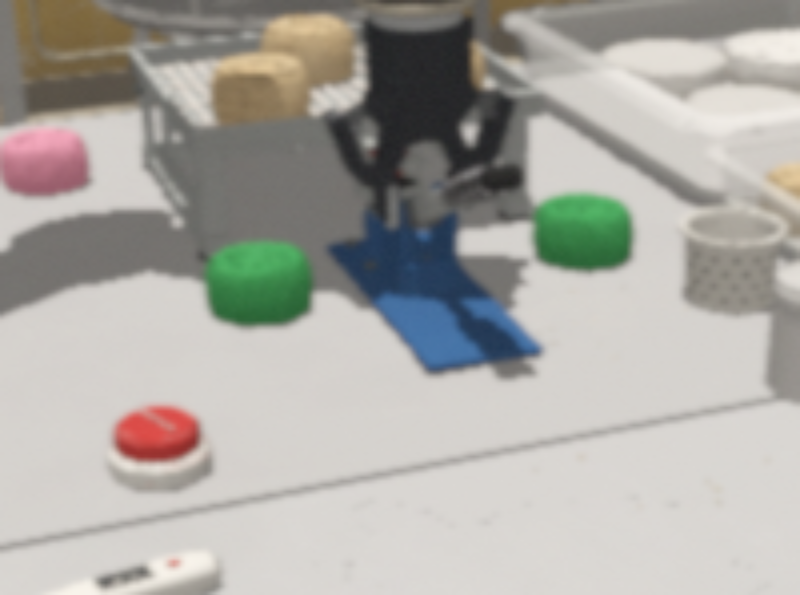

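```bash
python3 - <<'E'
from h import *
D=fatz('wrist12',200+360/3,343.5/3,.104);S=fatz('wrist12',317.3,114.7,.074);print(D,S,D-S)
E
python3 -m crank '[{"x":0,"y":0,"z":0,"ax":0,"ay":0,"az":0},{"x":0,"y":0,"z":0,"ax":0,"ay":0,"az":0},{"x":0,"y":0,"z":0,"ax":0,"ay":0,"az":0},{"x":0,"y":0,"z":0,"ax":0,"ay":0,"az":0}]' 100; python3 - <<'E'
from h import *
from station import ctrl,eyes
s=ctrl.sense();print(s['clock'],s['tcp_pos'],s['wrist_force'])
p=eyes.camera_params('wrist');im,d=eyes.snapshot('wrist');cv2.imwrite('pics/wrist13.png',im);np.savez('pics/wrist13.npz',**p)
E
```

```text
[0.5428124  0.02353321 0.104     ] [0.54209473 0.02300983 0.074     ] [0.00071767 0.00052339 0.03      ]
clock: 9.88
tcp_pos: [0.54, -0.0498, 0.0688]
tcp_rot: [1.0, -0.013, 0.004, -0.001]
wrist_force: [-0.2, 0.6, 1.0]
opening: 1.001
9.875 [ 0.54001247 -0.04975049  0.06881981] [-0.18364738  0.56089484  0.98515088]
```

View pics/wrist13.png

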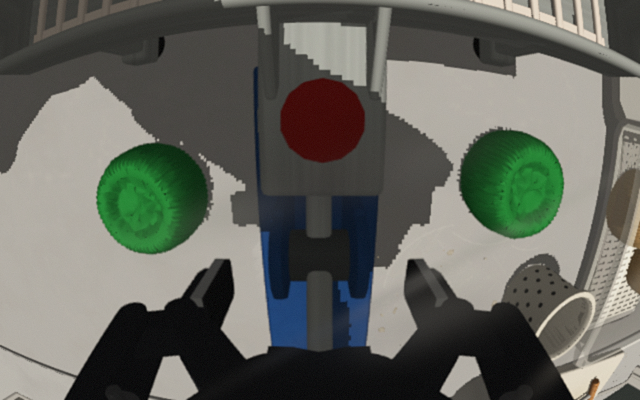

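```bash
python3 -m crank '[{"x":0,"y":0,"z":-2,"ax":0,"ay":0,"az":0},{"x":0,"y":0,"z":-4,"ax":0,"ay":0,"az":0},{"x":0,"y":0,"z":-5,"ax":0,"ay":0,"az":0},{"x":0,"y":0,"z":-5,"ax":0,"ay":0,"az":0},{"x":0,"y":3,"z":0,"ax":0,"ay":0,"az":0},{"x":0,"y":4,"z":0,"ax":0,"ay":0,"az":0},{"x":0,"y":4,"z":0,"ax":0,"ay":0,"az":0},{"x":0,"y":0,"z":0,"ax":0,"ay":0,"az":0}]'; python3 - <<'E'
from h import *
from station import ctrl,eyes
s=ctrl.sense();print(s['clock'],s['tcp_pos'],s['wrist_force'],go(s,[.5374,-.1665,.2],-1.4))
p=eyes.camera_params('wrist');im,d=eyes.snapshot('wrist');cv2.imwrite('pics/wrist14.png',im);np.savez('pics/wrist14.npz',**p)
p=eyes.camera_params('side');im,d=eyes.snapshot('side');cv2.imwrite('pics/side14.png',im);np.savez('pics/side14.npz',**p)
cv2.imwrite('pics/side14c.png',cv2.resize(im[120:310,240:440],None,fx=3.5,fy=3.1,interpolation=cv2.INTER_CUBIC))
E
```

```text
clock: 10.92
tcp_pos: [0.5358, -0.1621, 0.234]
tcp_rot: [1.0, -0.012, 0.004, -0.001]
wrist_force: [0.8, -0.1, -0.4]
opening: 0.999
10.925 [ 0.53578442 -0.16214396  0.234045  ] [ 0.81350178 -0.13765123 -0.42324328] (array([0.14, 0.44, 3.41]), array([-0.0016, -0.009 ,  0.0014]))
```

View pics/wrist14.png

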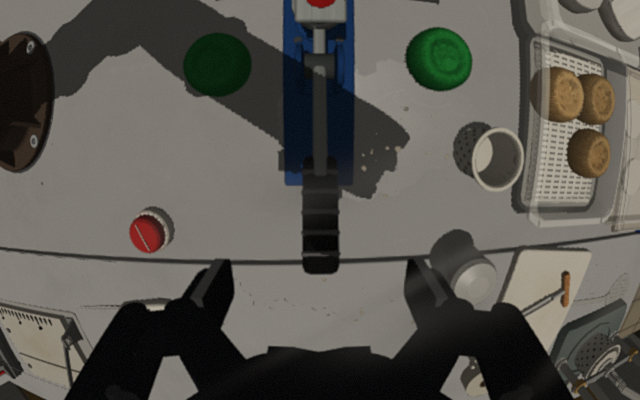

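View pics/side14c.png

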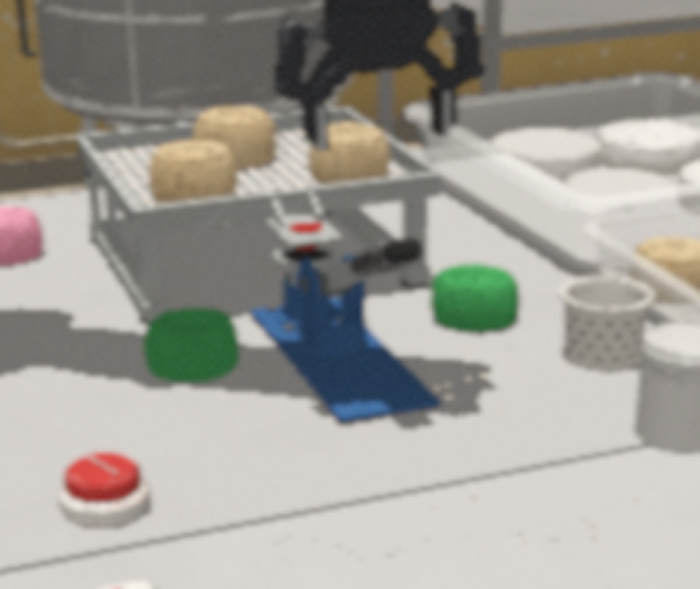

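```bash
python3 - <<'E'
from h import *
print('grip end',fatz('wrist14',322,272,.165),'grip front',fatz('wrist14',321,165,.13))
E
python3 -m crank '[{"x":0.2,"y":-0.4,"z":1,"ax":0,"ay":0,"az":0},{"x":0,"y":0,"z":1,"ax":0,"ay":0,"az":0},{"x":0,"y":0,"z":0,"ax":0,"ay":0,"az":0},{"x":0,"y":0,"z":0,"ax":0,"ay":0,"az":0},{"x":0,"y":0,"z":0,"ax":0,"ay":0,"az":0},{"x":0,"y":0,"z":0,"ax":0,"ay":0,"az":0}]' 0
python3 - <<'E'
from h import *
from station import ctrl,eyes
s=ctrl.sense();print(s['clock'],s['tcp_pos'],s['wrist_force'],go(s,[.538,-.158,.155],-1.4))
E
```

```text
grip end [ 0.53794821 -0.20677742  0.165     ] grip front [ 0.53931673 -0.12927793  0.13      ]
clock: 11.78
tcp_pos: [0.5393, -0.1499, 0.2112]
tcp_rot: [1.0, -0.006, 0.003, -0.002]
wrist_force: [-0.7, 0.4, 0.1]
opening: -0.001
11.775 [ 0.53929933 -0.14987382  0.21121284] [-0.7347699   0.40628828  0.06982832] (array([-0.16,  0.84,  5.62]), array([-0.005 , -0.0065,  0.0116]))
```

```bash
python3 -m crank '[{"x":-0.1,"y":0.6,"z":2.5,"ax":0,"ay":0,"az":0.01},{"x":0,"y":0.4,"z":2,"ax":0,"ay":0,"az":0},{"x":0,"y":0,"z":0,"ax":0,"ay":0,"az":0}]'
python3 - <<'E'
from h import *
from station import ctrl,eyes
s=ctrl.sense();print(s['clock'],s['tcp_pos'],s['wrist_force'],go(s,[.538,-.158,.155],-1.4))
im,d=eyes.snapshot('side')
cv2.imwrite('pics/side15c.png',cv2.resize(im[120:310,240:440],None,fx=3.5,fy=3.1,interpolation=cv2.INTER_CUBIC))
E
```

```text
clock: 12.15
tcp_pos: [0.5392, -0.1601, 0.1661]
tcp_rot: [1.0, -0.011, 0.004, -0.002]
wrist_force: [-0.0, -0.0, 1.2]
opening: 0.001
12.15 [ 0.53922565 -0.1600992   0.16614598] [-0.02477004 -0.02276475  1.21133218] (array([-0.14, -0.2 ,  1.11]), array([-0.0049, -0.0087,  0.0015]))
```

View pics/side15c.png

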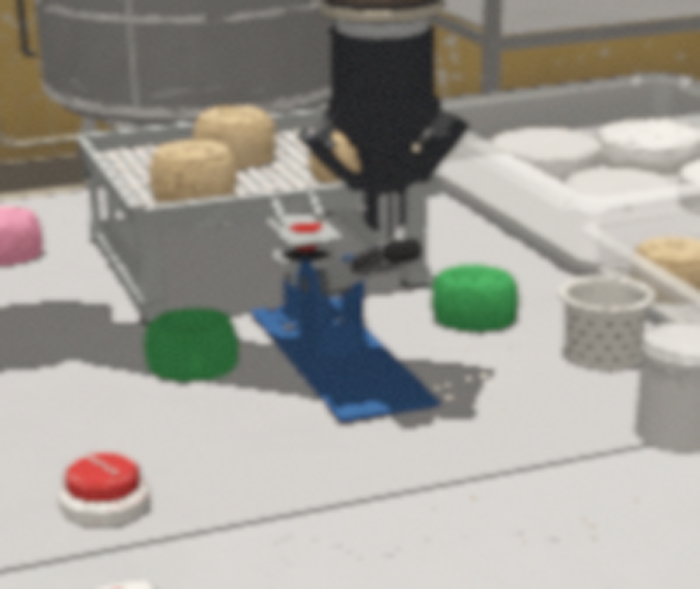

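```bash
python3 -m crank '[{"x":-0.1,"y":0,"z":1,"ax":0,"ay":0,"az":0},{"x":0,"y":0.45,"z":0.9,"ax":0,"ay":0,"az":0},{"x":0,"y":0.4,"z":0.9,"ax":0,"ay":0,"az":0},{"x":0,"y":0.4,"z":0.9,"ax":0,"ay":0,"az":0}]'
python3 - <<'E'
from h import *
from station import ctrl,eyes
s=ctrl.sense();print(s['clock'],s['tcp_pos'],s['wrist_force'],go(s,[.537,-.181,.084],-1.4))
im,d=eyes.snapshot('side')
cv2.imwrite('pics/side16c.png',cv2.resize(im[120:310,240:440],None,fx=3.5,fy=3.1,interpolation=cv2.INTER_CUBIC))
im,d=eyes.snapshot('wrist');cv2.imwrite('pics/wrist16.png',im)
E
```

```text
clock: 12.7
tcp_pos: [0.5401, -0.1731, 0.1301]
tcp_rot: [1.0, -0.011, 0.007, -0.002]
wrist_force: [-1.1, 1.4, 4.6]
opening: 0.0
12.7 [ 0.54009656 -0.17311946  0.13013856] [-1.13738421  1.36531967  4.61751031] (array([-0.35,  0.82,  4.61]), array([-0.005 , -0.0135,  0.0026]))
```

View pics/side16c.png

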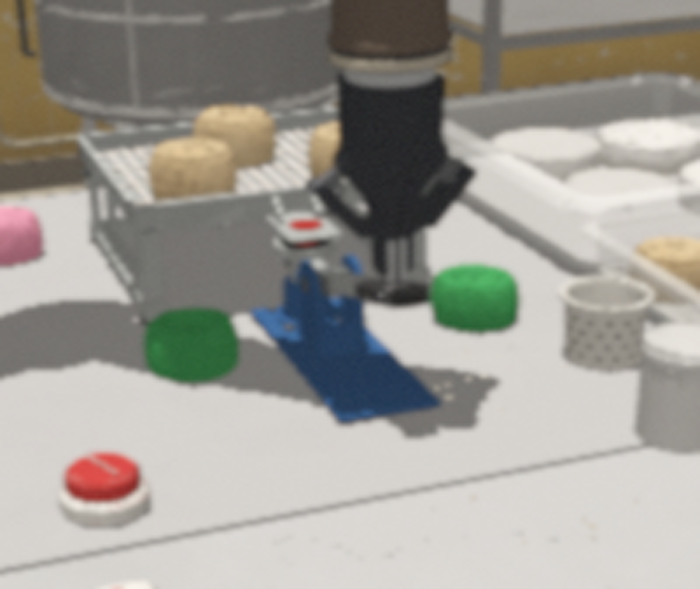

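View pics/wrist16.png

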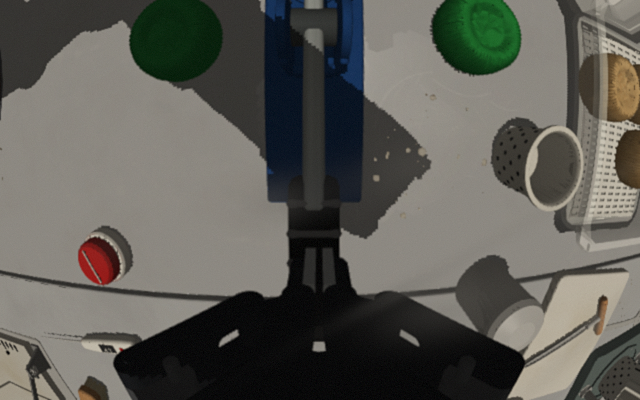

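```bash
python3 -m crank '[{"x":-0.1,"y":0.25,"z":0.9,"ax":0,"ay":0,"az":0},{"x":-0.1,"y":0.2,"z":0.9,"ax":0,"ay":0,"az":0},{"x":0,"y":0.15,"z":0.9,"ax":0,"ay":0,"az":0},{"x":0,"y":0.1,"z":0.8,"ax":0,"ay":0,"az":0}]'
python3 -m crank '[{"x":0,"y":0,"z":0.8,"ax":0,"ay":0,"az":0},{"x":0,"y":0,"z":0.7,"ax":0,"ay":0,"az":0}]'
python3 - <<'E'
from h import *
from station import ctrl,eyes
s=ctrl.sense();print(s['clock'],s['tcp_pos'],s['wrist_force'],go(s,[.537,-.181,.084],-1.4))
im,d=eyes.snapshot('side')
cv2.imwrite('pics/side17c.png',cv2.resize(im[120:310,240:440],None,fx=3.5,fy=3.1,interpolation=cv2.INTER_CUBIC))
E
```

```text
clock: 13.3
tcp_pos: [0.5401, -0.1822, 0.0958]
tcp_rot: [1.0, -0.012, 0.009, -0.001]
wrist_force: [-2.3, 1.5, 5.8]
opening: 0.002
clock: 13.55
tcp_pos: [0.5402, -0.1836, 0.0815]
tcp_rot: [1.0, -0.012, 0.009, -0.001]
wrist_force: [-10.8, 5.6, 41.3]
opening: -0.0
13.55 [ 0.54018654 -0.1835589   0.08151115] [-10.76717622   5.60524283  41.29530154] (array([-0.32, -0.25, -0.25]), array([-0.0021, -0.0176, -0.    ]))
```

View pics/side17c.png

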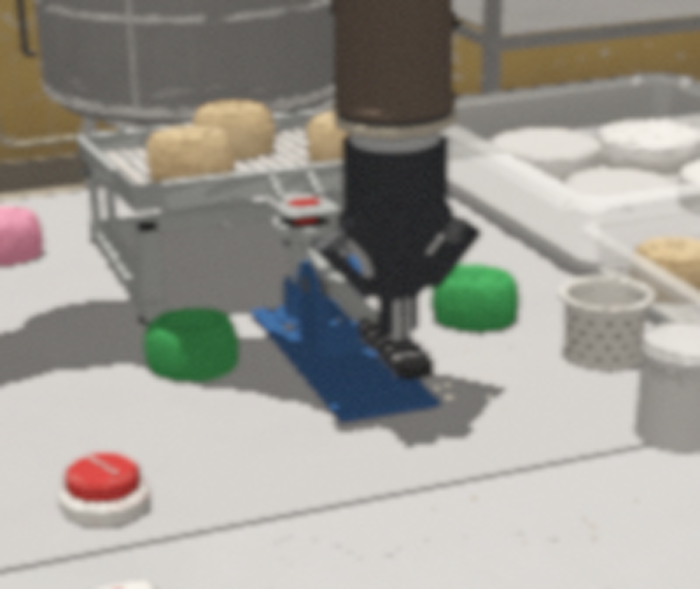

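```bash
python3 -m crank '[{"x":0,"y":0,"z":0.2,"ax":0,"ay":0,"az":0},{"x":0,"y":0,"z":0.2,"ax":0,"ay":0,"az":0}]'
python3 - <<'E'
from h import *
from station import ctrl,eyes
for n in ('top','side','wrist'):
    p=eyes.camera_params(n);im,d=eyes.snapshot(n);cv2.imwrite(f'pics/{n}18.png',im);np.savez(f'pics/{n}18.npz',**p);np.save(f'pics/{n}18.npy',d)
    if n=='side': cv2.imwrite('pics/side18c.png',cv2.resize(im[180:270,290:380],None,fx=6.5,fy=6.5,interpolation=cv2.INTER_CUBIC))
s=ctrl.sense();print(s['clock'],s['tcp_pos'],s['wrist_force'])
for nm,u,v in [('c1',275,223),('c2',275,177),('c3',246,202),('disc',306,203)]: print(nm,bydepth('top0',u,v),bydepth('top18',u,v))
E
```

```text
clock: 13.85
tcp_pos: [0.5402, -0.1835, 0.0819]
tcp_rot: [1.0, -0.013, 0.01, -0.003]
wrist_force: [-11.4, 5.7, 35.4]
opening: -0.004
14.0 [ 0.54021875 -0.18354256  0.08197142] [-11.16852525   6.06034346  35.32731642]
c1 [0.46834252 0.12209822 0.15898434] [0.46708865 0.11986929 0.17496162]
c2 [0.62212229 0.1259959  0.15787987] [0.619819   0.12437355 0.16926291]
c3 [0.53734107 0.22001101 0.15828304] [0.53729577 0.21993723 0.15862091]
disc [0.5424109  0.02447115 0.10392195] [0.53919109 0.0230559  0.12825045]
```

View pics/side18c.png

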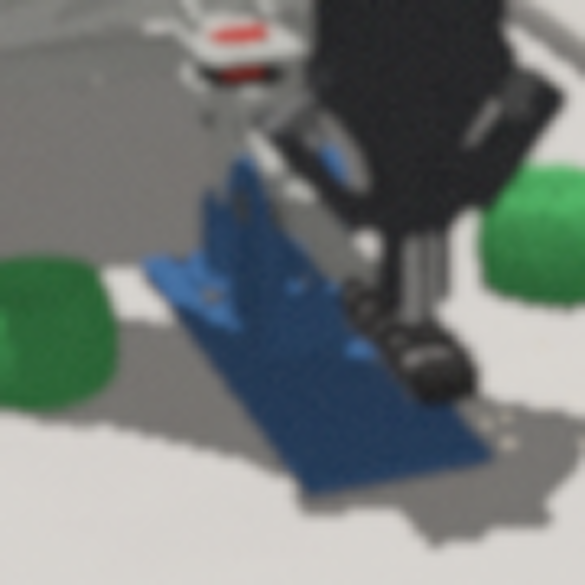

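View pics/top18.png

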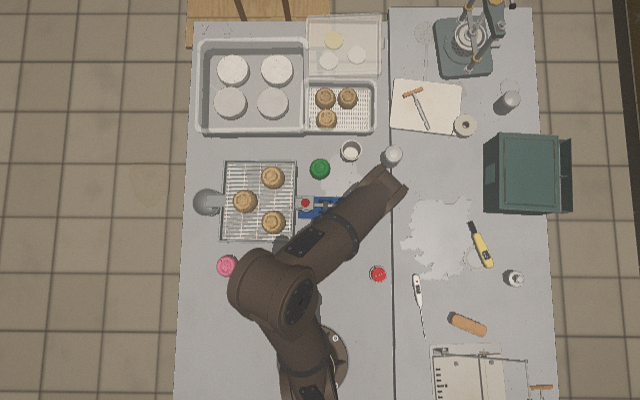

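```bash
python3 -m crank '[{"x":-0.1,"y":0,"z":0.1,"ax":0,"ay":0,"az":0}]'
python3 -m crank '[{"x":0,"y":0,"z":0.1,"ax":0,"ay":0,"az":0}]'
```

```text
clock: 14.12
tcp_pos: [0.54, -0.1834, 0.083]
tcp_rot: [1.0, -0.013, 0.011, -0.004]
wrist_force: [-2.3, 3.5, 21.4]
opening: 0.001
clock: 14.25
tcp_pos: [0.5401, -0.1835, 0.0834]
tcp_rot: [1.0, -0.013, 0.012, -0.004]
wrist_force: [-6.2, 2.1, 16.3]
opening: -0.004
```

```bash
python3 - <<'E'
from h import *
from station import ctrl,eyes
for n in ('top','side','wrist'):
    p=eyes.camera_params(n);im,d=eyes.snapshot(n);cv2.imwrite(f'pics/{n}19.png',im);np.savez(f'pics/{n}19.npz',**p);np.save(f'pics/{n}19.npy',d)
s=ctrl.sense();print(s['clock'],s['tcp_pos'],s['wrist_force'],abs(s['joint_velocities']).max())
im=cv2.imread('pics/top19.png');cv2.imwrite('pics/top19c.png',cv2.resize(im[130:290,190:420],None,fx=3.4,fy=3.4,interpolation=cv2.INTER_CUBIC))
hsv=cv2.cvtColor(im,cv2.COLOR_BGR2HSV);H,S,V=[hsv[...,i].astype(int) for i in range(3)]
red=(((H<8)|(H>172))&(S>130));ys,xs=np.nonzero(red[192:213,295:318]);u,v=xs.mean()+295,ys.mean()+192;print('disc',bydepth('top19',u,v))
for nm,u,v in [('timer',377,274),('salt',394,154),('mould',350,151)]: print(nm,bydepth('top0',u,v),bydepth('top19',u,v))
E
```

```text
14.4 [ 0.54004886 -0.18344435  0.08317013] [-5.91838846  3.15268068 18.0789259 ] 0.0038082639800433174
disc [0.54158593 0.02687512 0.1281749 ]
timer [ 0.30050265 -0.22489181  0.04293667] [ 0.30024959 -0.2255161   0.03807363]
salt [ 0.71685614 -0.28079916  0.10451322] [ 0.71890998 -0.28216492  0.09682669]
mould [ 0.75341003 -0.13293888  0.00837772] [ 0.75358843 -0.13297719  0.00772903]
```

View pics/top19c.png

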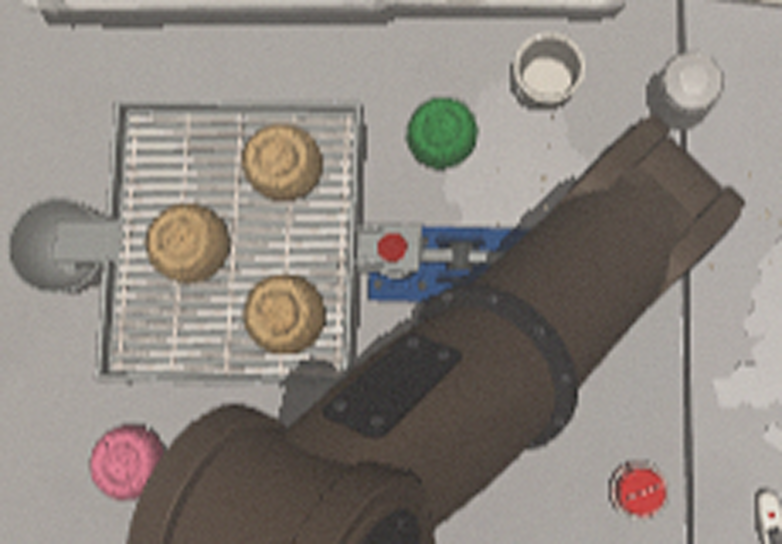

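View pics/wrist19.png

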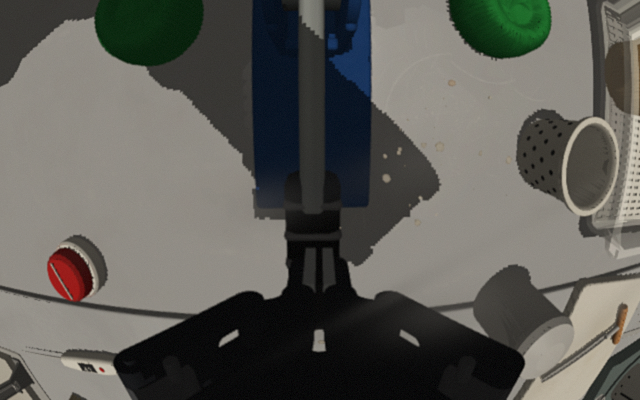

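View pics/side19.png

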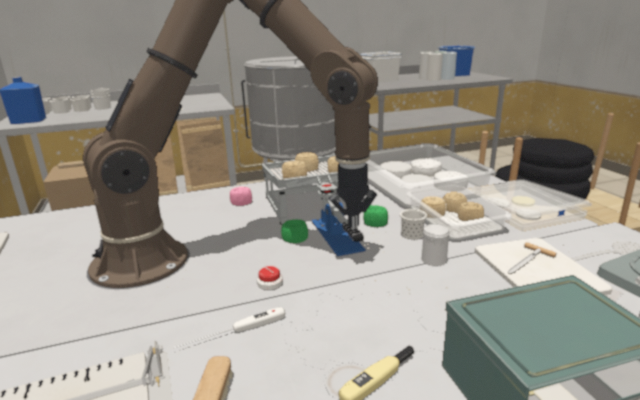

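```bash
python3 - <<'E'
from h import *
for n,pts in [('wrist14',[(285,184),(353,186)]),('wrist19',[(253,206),(369.5,208)])]:
    a,b=[fatz(n,*p,.01) for p in pts];m=(a+b)/2;th=np.arctan2(b[1]-a[1],b[0]-a[0]);f=np.array([-np.sin(th),np.cos(th)])
    print(n,a,b,np.linalg.norm(a-b),np.degrees(th),'saddle est',m[:2]+.2*f)
print([proj('side19',[.5421+sx*.042,.0235+y,.01]) for sx in(-1,1) for y in (-.2,.035)])
im=cv2.imread('pics/side19.png');cv2.imwrite('pics/side19c.png',cv2.resize(im[170:270,280:390],None,fx=6.5,fy=5.9,interpolation=cv2.INTER_CUBIC))
E
```

```text
wrist14 [ 0.49650698 -0.17297872  0.01      ] [ 0.57945911 -0.17757265  0.01      ] 0.08307923846035328 -3.169828513029936 saddle est [0.54904219 0.02441832]
wrist19 [ 0.49354657 -0.17326187  0.01      ] [ 0.57952718 -0.17763314  0.01      ] 0.08609165207921014 -2.9104240739145193 saddle est [0.5466918  0.02429452]
[array([338.1188178 , 254.16643211]), array([310.54107556, 219.45453431]), array([367.09023442, 248.40618937]), array([335.79963759, 215.15003727])]
```

View pics/side19c.png

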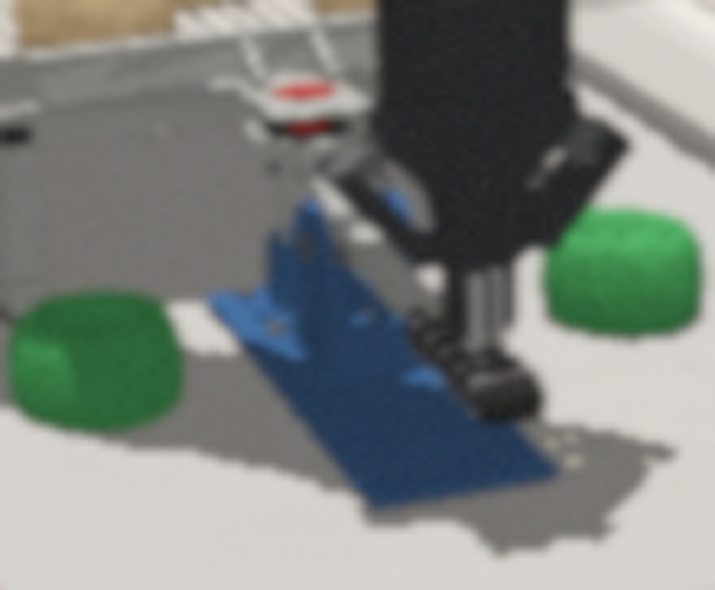

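```bash
python3 - <<'E'
from station import ctrl
print(ctrl.finish_job());s=ctrl.sense();print(s['clock'],s['tcp_pos'],s['wrist_force'])
E
```

```text
the job is handed in; nothing more can be done
None
the job is handed in; nothing more can be done
```

I gripped the jack by its tower and slid it under the lift foot. I then let go, pushed the handle down to its stop with the shut fingers, and handed the job in at about 14.4 s while still holding it down. No verdict is reported.

**Alignment:** before I let go, the wrist camera put the saddle within about 1 mm of the foot, with the handle up and the tray down.

**Final state:**
- **Handle:** the fingertips were at 83 mm, against 84 mm for the grip's face when fully down, and the downward force was steady at about 18 N.
- **Tray:** the disc over the foot had risen 24 mm. That matches a fully seated foot (34 mm ram rise less the 10 mm gap) and a tilt of about 0.085 rad.
- **Cheeses and bystanders:** all three cheeses were standing where they were. The timer, dredger and mould showed no shift beyond about 2 mm.

**What went less well:**
- **Descent to the tower:** the hand drifted about 8 mm sideways, and closing the fingers nudged the jack about 6 mm.
- **Grip:** the wrist force then read about the jack's full weight, so it may have come a few millimetres off the table. I pressed it back down before sliding.
- **Handle push:** the first push peaked at about 41 N at the wrist, and I eased it off before handing in.
- **Rough cross-check:** an estimate from the jack's rear corners put the saddle about 4 mm to the side of the foot and the jack's heading about 1.5 degrees off. That is still inside the 14 mm limit, and the seated height agrees with the foot being in the cup.

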